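# Tip the standing tube rack onto its feet and push it up to the rail

## Robot

A 7-joint arm with a two-finger parallel gripper is mounted at the origin on the work surface. World frame = base frame: x ahead of the robot, y to its left, z up, the work surface at z = 0. Lengths are in m, angles in rad, forces in N, time in s.
With the tool pointing down it reaches from about 0.425 to 0.925 m from the base axis. Payload 6.8 kg.
Tool frame: the origin (TCP) lies between the finger pads; the fingertips stand 17 mm ahead of it and the grasp point (between the pads) lies 2 mm behind it; z points along the fingers, y is the direction in which the jaws open and shut (so a half turn about z gives the same grasp; the last joint's range is limited). The gripper opens to 85 mm and grips with 20 to 120 N. Pads are 22 mm wide; open, the fingers measure 114 mm over their backs; the gripper's body (76 mm by 85 mm) begins 54 mm behind the grasp point. The pads swing forward as they close: fully open they stand 13 mm farther back than shut.
Start: joints at [1.148, 0.477, 0.022, 1.555, -0.011, 1.109, -0.083], TCP at [0.209, -0.642, 0.248] pointing down, gripper open.
Joint ranges: [-2.96, 2.96], [-0.34, 2.1], [-1.41, 1.46], [0.24, 2.44], [-1.37, 4.51], [0.17, 1.92], [-2.96, 2.96]. Speed limits (rad/s): [2.39, 2.39, 3.14, 3.14, 3.14, 3.14, 3.14].

## Interface

Orientations are given as a unit quaternion [w, x, y, z].
In Python, from station import bot gives the robot as it stands. The module is installed in compiled form; this text tells all that it offers.
- The arm moves only by the tool carry_out, never from a script. Its argument "moves" is a list of rows, each a list of 3 entries, a list of its own where there are three numbers: the turn, a rotation vector about the tool's x, y, z in degrees, then the shift along the tool's x, y, z in cm, then the finger opening in cm, from 0 to 8.54. A call has 1 to 5 rows; each row is the pose to reach, as a shift and turn from the pose commanded when the call began, along the tool's axes at that moment; what a row does not reach only later rows make up. A row lasts 1/8 s, in which the tool goes at most 62.5 mm and 10.7 degrees, less where a joint would pass 70% of its speed; a pose out of reach is approached as far as the arm can. A call with a gripper value outside its range is refused whole. The fingers move at their own pace and stop on an object; "newtons" is the grip in N (left out, the last holds). Time passes only in rows, so rows that repeat a pose let the fingers close. It gives the time, the measured TCP pose, the force and the opening at its end, in the units of the state.
- bot.get_obs(): the state, without advancing time (a new reading comes with each control period).
- bot.read_camera(name): name is "scene" or "top" or "wrist"; returns the picture (480x640x3 uint8, red, green, blue); there is no depth.
- bot.camera_info(name): a dict with "vertical_fov" (degrees; the focal length in pixels is half the picture's height over the tangent of half this angle, whatever the lens; pixels are square), "cx", "cy" (the principal point, pixels), "position" and "attitude" of the camera in the world. Camera axes: x right, y up, looking along -z (the intrinsics and any distortion apply to the point x, -y, -z); pixel columns grow to the right and rows downward; lengths in m; the calibration is good to about 2 mm. The wrist camera is an equidistant fisheye: a pixel r from the principal point sees the ray r / f radians off the axis. A picture is of the moment at which its call begins: read the wrist's pose just before it. camera_info takes no time and is no camera call; for the wrist camera it gives the pose at the moment of the call.
- bot.hand_in(): hands the job in, once; it reports no verdict.
Trained networks look in the newest picture that a camera, given by its name, has taken for a name from the list of things; names that differ only in an ending like _2 or _b are one class to them, and where a whole thing is asked for, a point or a joint stands for the part that bears it (a point fixed in the world has none). Each returns a list of dicts, best first, with "score" (0 to 1); they miss things now and then, are a little off and sometimes report something else, mostly with a low value. They report only what shows in the picture. A call takes as long as a camera call.
- bot.silhouettes(label, camera): "region" (480x640 bool, what is visible of it) and "location" ([column, row] in pixels, amid what is visible of it).
The state is a dict: "t": time; "q": joint angles; "joint_vel": joint speeds; "joint_torque": joint torques, N m; "eef_pos": TCP position; "tool_rot": TCP orientation; "contact_force": force on the tool from outside, world axes, zero at the start; "torque": the same for the moment, N m; "gripper_width": opening from 0.0 (shut) to 1.0 (fully open).
Only numpy, scipy, OpenCV 4.12 (cv2) and the standard library are available. Lean on these libraries where they do the work, as an engineer would, in place of code of your own. Each camera call takes 0.05 s, during which the arm holds its last target. There are 200 camera calls.

## Task

The empty blue tube rack has been left standing on its long side on the white pipetting deck. Push it over so that it comes down on its feet with the holes facing up, then push it along the deck until its long side sits flush against the metal rail. Only push it, never pick it up or lift it, and leave everything else on the bench where it is.

Things in the scene. Friction and masses are not known exactly. Their poses are not given: they have to be found in the camera images.
- rack: Loose empty blue tube rack, 0.14 to 0.28 kg. Starts standing on its long side, its frame described in that pose: origin centre of its underside, z up, 100 mm tall (z 0 to 100), 130 wide in y, 50 thick in x (-25 to 25). -x face: flat, dark round holes (closed), turned roughly to the robot; +x side: two feet, towards the rail. Lying on its feet it is 50 high, its z pointing ahead.
- rack_holes (a point): Centre of the rack's holes face (rack frame x -25, y 0, z 50 mm). Pushed near the top of this face, in the rack's +x, the rack tips over its lower foot-side edge and falls onto its feet by itself once it leans about 29 degrees. With the rack on its feet this is the middle of its top, 54 mm above the bench.
- rack_feet (a point): Centre of the plane of the rack's two feet (rack frame x +25, y 0, z 50 mm); the feet are 10 mm high and 18 wide and run along rack z at y -52 and +52. 54 mm above the bench while standing; 4 mm once the rack lies on its feet.
- rack_heel (a point): Middle of the rack's lower foot-side edge, about which it tips (rack frame x +25, y 0, z 0). It stays down at deck height all through.
- rack_lead_l (a point): Left end (y +65 mm) of the rack side that is on top while it stands (rack frame x 0, z 100 mm); once tipped it is the left end of the leading long side, which must meet the rail.
- rack_lead_r (a point): Right end (y -65 mm) of the same side as rack_lead_l.
- deck: White plastic pipetting deck, fixed to the bench, 310 mm along its x, 320 mm along its y, 4 mm thick. Origin under its centre on the bench (z = 0). Its x axis points at the rail on its far edge.
- rail_face (a point): Middle of the face of the fixed aluminium rail that looks back along the deck's -x (deck frame x +130, y 0, z 15 mm). The rail runs 300 mm along the deck's y, is 15 mm thick, and its top is 26 mm above the bench. Its axes are the deck's.
- orange_rack: Bystander beside the deck: orange rack with clear tubes, 130 x 80 mm, 63 mm high, origin under its centre. Leave alone.
- media_bottle: Bystander beside the deck: clear bottle with blue cap, 68 mm across, 135 mm tall, origin under its centre. Leave alone.
- amber_bottle: Bystander beside the deck: amber bottle with black cap, 52 mm across, 105 mm tall, origin under its centre. Leave alone.
- beaker: Bystander beside the deck: clear open beaker, 64 mm across, 85 mm tall, origin under its centre. Leave alone.
- marker: Bystander: red marker pen lying on the bench, 135 mm long along its x, 16 mm high, origin on the bench under its barrel. Leave alone.

How it is judged:
By the outcome, as a careful person would: the job done as asked, in the order asked, and still so for the second after the job is handed in, with the robot touching nothing.
It also fails if it takes over 43 s, if anything falls off the work surface, if the arm or the gripper's body presses on something with over 40 N, if the wrist force passes 120 N, or if a joint passes its speed limit or range.

## Working session

There is one attempt and no reset: what is moved stays moved. The work goes in short steps, Python scripts to look and compute and a tool call to move; the robot and the scene stay as the last step left them, time stands still between calls to the robot, and variables do not carry over. Pictures are saved under pics/ and viewed, about 8 in all and at most 12, crops included, and the job is handed in when it is done.

Besides the shell and the picture viewer there is one more tool, called after "Request:" by a JSON object that holds its "op" and its "data". carry_out: Moves the arm, as the interface text tells. Its arguments: {"type":"object","properties":{"moves":{"type":"array"},"newtons":{"type":"number"}},"required":["moves"]}

```bash
mkdir -p pics
cat > h.py <<'E'
import numpy as np,cv2
from scipy.spatial.transform import Rotation as R
from station import bot
def rot(a):
    a=np.array(a,float)
    return a if a.shape==(3,3) else R.from_quat(a[[1,2,3,0]]).as_matrix()
def ray(ci,u,v):
    f=240/np.tan(np.radians(ci["vertical_fov"])/2)
    d=np.array([(u-ci["cx"])/f,-(v-ci["cy"])/f,-1.])
    return np.array(ci["position"]),rot(ci["attitude"])@d
def at(ci,p,z):
    o,d=ray(ci,*p); return o+d*(z-o[2])/d[2]
def proj(ci,P):
    f=240/np.tan(np.radians(ci["vertical_fov"])/2)
    c=(np.atleast_2d(P)-np.array(ci["position"]))@rot(ci["attitude"])
    return np.c_[ci["cx"]-f*c[:,0]/c[:,2],ci["cy"]+f*c[:,1]/c[:,2]]
def save(n,im): cv2.imwrite("pics/"+n+".png",im[:,:,::-1])
E
python3 - <<'E'
from h import *
o=bot.get_obs(); print(o)
for c in("scene","top"):
    ci=bot.camera_info(c);print(c,ci)
    im=bot.read_camera(c);save(c+"0",im)
    for l in("rack","deck","rail_face","rack_holes","orange_rack","media_bottle","amber_bottle","beaker","marker"):
        for s in bot.silhouettes(l,c)[:2]:
            r=s["region"].astype(np.uint8);
            cs=max(cv2.findContours(r,0,2)[0],key=cv2.contourArea)
            b=cv2.boxPoints(cv2.minAreaRect(cs))
            print(l,round(s["score"],2),np.round(s["location"]),r.sum(),b.round().tolist())
E
```

```text
{'t': 0.0, 'q': array([ 1.14792474,  0.47781877,  0.0223633 ,  1.55645106, -0.01149335,
        1.10929969, -0.08307579]), 'joint_vel': array([ 3.59217098e-05, -4.06698596e-04, -3.49632590e-04,  1.19159731e-03,
       -8.88548869e-04,  7.73231810e-04,  5.59781468e-04]), 'joint_torque': array([-4.97675937e-04, -5.96438026e+01,  1.60768960e+00, -2.81189364e+01,
        1.24645833e-02,  9.53784096e-03,  1.07227901e-06]), 'eef_pos': array([ 0.20877804, -0.64131038,  0.24731379]), 'tool_rot': array([-8.97406461e-04,  9.87637795e-01,  1.56750537e-01, -2.20815805e-04]), 'contact_force': array([ 0.83973823, -0.07554167,  0.1785865 ]), 'torque': array([-0.02373563, -0.00064748, -0.04428348]), 'gripper_width': 0.9981159558621873}
scene {'vertical_fov': 55.133176634050706, 'cx': 325.5847099754995, 'cy': 238.08280347067344, 'position': array([1.32595491, 0.20689844, 0.74676675]), 'attitude': array([0.5585242 , 0.24699132, 0.32038061, 0.72415625])}
rack 0.64 [290. 205.] 2238 [[248.0, 209.0], [267.0, 170.0], [326.0, 199.0], [307.0, 238.0]]
rail_face 0.87 [275. 255.] 11050 [[182.0, 256.0], [239.0, 
[... 1571 characters left out ...]
 230.0], [448.0, 376.0]]
rack_holes 0.74 [404. 319.] 2137 [[361.0, 315.0], [373.0, 286.0], [448.0, 316.0], [436.0, 345.0]]
orange_rack 0.68 [275. 240.] 2964 [[239.0, 261.0], [269.0, 199.0], [309.0, 218.0], [279.0, 280.0]]
media_bottle 0.8 [518. 322.] 1841 [[489.0, 302.0], [547.0, 302.0], [547.0, 341.0], [489.0, 341.0]]
amber_bottle 0.67 [300. 178.] 741 [[288.0, 163.0], [315.0, 163.0], [315.0, 196.0], [288.0, 196.0]]
beaker 0.63 [537. 270.] 1438 [[509.0, 253.0], [559.0, 253.0], [559.0, 288.0], [509.0, 288.0]]
beaker 0.55 [404. 318.] 2118 [[361.0, 314.0], [373.0, 286.0], [447.0, 317.0], [436.0, 345.0]]
marker 0.84 [561. 307.] 655 [[545.0, 342.0], [567.0, 277.0], [578.0, 280.0], [555.0, 345.0]]
```

View pics/top0.png

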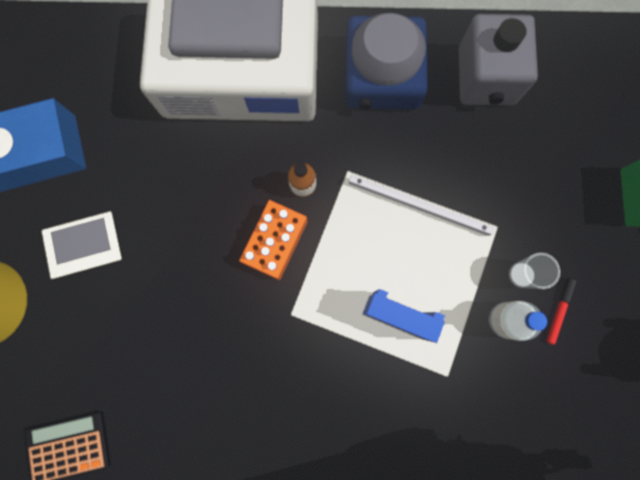

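View pics/scene0.png

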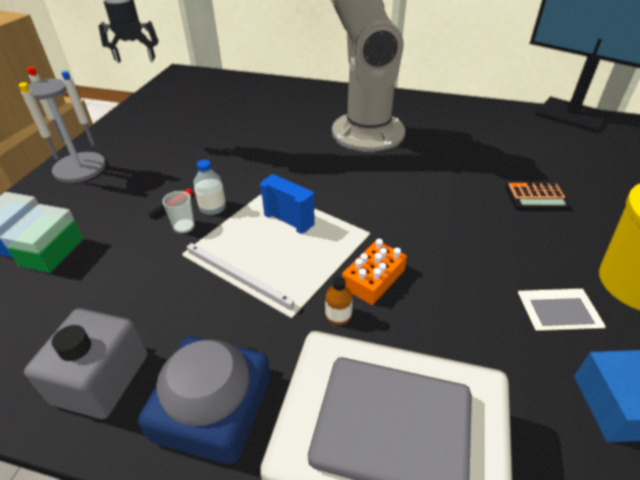

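Run:
```python
from h import *
ci=bot.camera_info("top")
print("deck");D=np.array([at(ci,p,.004) for p in([290,316],[347,169],[504,229],[447,377])]);print(D.round(3),D.mean(0))
print([np.linalg.norm(D[i]-D[i-1]).round(3) for i in range(4)])
print("racktop");T=np.array([at(ci,p,.104) for p in([361,315],[372,286],[447,316],[436,345])]);print(T.round(3))
print([np.linalg.norm(T[i]-T[i-1]).round(3) for i in range(4)])
for n,p,z in(("media",(518,322),.08),("beaker",(537,270),.04),("orange",(275,240),.05),("amber",(300,178),.06),("marker",(561,307),.01)):print(n,at(ci,p,z).round(3))
```

```text
deck
[[ 0.487  0.099  0.004]
 [ 0.786 -0.007  0.004]
 [ 0.668 -0.323  0.004]
 [ 0.379 -0.203  0.004]] [ 0.58000977 -0.10834362  0.004     ]
[np.float64(0.321), np.float64(0.317), np.float64(0.337), np.float64(0.313)]
racktop
[[ 0.492 -0.031  0.104]
 [ 0.542 -0.049  0.104]
 [ 0.493 -0.178  0.104]
 [ 0.444 -0.158  0.104]]
[np.float64(0.137), np.float64(0.053), np.float64(0.138), np.float64(0.053)]
media [ 0.486 -0.31   0.08 ]
beaker [ 0.583 -0.367  0.04 ]
orange [0.628 0.129 0.05 ]
amber [0.747 0.085 0.06 ]
marker [ 0.516 -0.424  0.01 ]
```

The top picture shows the rack near (405,317), standing at the near side of the deck. The rail is along the far edge, from (350,178) to (493,228). The media bottle at (518,320) is the nearest bystander. The scene picture agrees, with the arm clear of everything. Next I refine the deck and rack yaw.

```bash
cat >> h.py <<'E'
from scipy.optimize import least_squares
def fit(ci,pts,outline,x0):
    """planar pose (x,y,yaw) so that the hull of projected 3D points matches contour"""
    def res(p):
        Rz=R.from_euler("z",p[2]).as_matrix()
        h=cv2.convexHull(proj(ci,outline@Rz.T+[p[0],p[1],0]).astype(np.float32))
        return [cv2.pointPolygonTest(h,(float(a),float(b)),True) for a,b in pts]
    s=least_squares(res,x0,loss="soft_l1",diff_step=1e-4,x_scale=[.1,.1,.1]);return s.x,np.median(np.abs(s.fun))
def box(x0,x1,y0,y1,z0,z1): return np.array([[x,y,z] for x in(x0,x1) for y in(y0,y1) for z in(z0,z1)])
def contour(m):
    c=max(cv2.findContours(m.astype(np.uint8),0,1)[0],key=cv2.contourArea);return cv2.convexHull(c)[:,0] if 0 else c[:,0]
DECK=np.r_[box(-.155,.155,-.16,.16,.0,.004),box(.13,.145,-.15,.15,.004,.026)]
STAND=box(-.025,.025,-.065,.065,.004,.104)
def bluemask(im):
    i=im.astype(int);return (i[:,:,2]>i[:,:,0]+60)&(i[:,:,2]>i[:,:,1]+40)&(i[:,:,2]>110)
def toolmove(o,pos,yaw):
    Rt=rot(o["tool_rot"]);Rg=R.from_euler("z",yaw).as_matrix()@np.diag([1,-1,-1.])
    return np.degrees(R.from_matrix(Rt.T@Rg).as_rotvec()).round(2),(Rt.T@(np.array(pos)-o["eef_pos"])*100).round(2)
E
python3 - <<'E'
from h import *
ci={c:bot.camera_info(c) for c in("top","scene")}
for c in ci:
    im=cv2.imread(f"pics/{c}0.png")[:,:,::-1].astype(int)
    d=((im.min(2)>95)&(im.max(2)-im.min(2)<45)).astype(np.uint8)
    b=bluemask(im)
    n,l,st,ce=cv2.connectedComponentsWithStats(d|b.astype(np.uint8))
    u,v=(400,250) if c=="top" else (270,235)
    m=l==l[v,u];pts=contour(m)
    print(c,m.sum())
    H=cv2.convexHull(pts)[:,0]
    # sampled hull
    if c=="top":
        x,r=fit(ci[c],pts,DECK,[.575,-.107,-.34]);print("deck",x,np.degrees(x[2]),r)
    n,l,st,ce=cv2.connectedComponentsWithStats(b.astype(np.uint8))
    u,v=(405,317) if c=="top" else (287,203)
    pts=contour(l==l[v,u])
    x,r=fit(ci[c],pts,STAND,[.493,-.104,-.36]);print("rack",x,np.degrees(x[2]),r,len(pts))
E
```

```text
top 26117
deck [ 0.58130128 -0.10537673 -0.34756756] -19.914154109477483 0.7123104570075494
rack [ 0.49253476 -0.10715968 -0.32039836] -18.35747400632344 2.9211717136948963 192
scene 13670
rack [ 0.48600407 -0.11131355 -0.47954063] -27.475654369295544 0.970896692481897 167
```

Run:
```python
from h import *
for c in("top","scene"):
    ci=bot.camera_info(c)
    im=cv2.imread(f"pics/{c}0.png")[:,:,::-1].astype(int)
    i=im; b=(i[:,:,2]>i[:,:,0]*1.8)&(i[:,:,2]>i[:,:,1]*1.5)&(i[:,:,2]>60)
    l=cv2.connectedComponentsWithStats(b.astype(np.uint8))[1]
    u,v=(405,317) if c=="top" else (287,203)
    m=np.zeros((480,640),np.uint8);cv2.fillPoly(m,[cv2.convexHull(contour(l==l[v,u]))],1)
    pts=contour(m)
    for x0 in([.493,-.104,-.36],[.493,-.104,-.45]):
        x,r=fit(ci,pts,STAND,x0);print("rack",x,np.degrees(x[2]),r,len(pts))
    a=(i*1).astype(np.uint8).copy()
    h=cv2.convexHull(proj(ci,STAND@R.from_euler("z",x[2]).as_matrix().T+[x[0],x[1],0]).astype(np.float32)).round().astype(int)
    k=4;cr=cv2.resize(a[v-45:v+45,u-60:u+60],None,fx=6,fy=6,interpolation=2)
    cv2.polylines(cr,[(h-[u-60,v-45])*6],True,(255,255,0),1)
    save("rk_"+c,cr)
cv2.imwrite("pics/rk.png",np.hstack([cv2.resize(cv2.imread("pics/rk_"+c+".png"),(400,300)) for c in("top","scene")]))
```

```text
rack [ 0.49396913 -0.1076685  -0.33349669] -19.10795304882531 1.315895311000624 183
rack [ 0.49396621 -0.10767512 -0.33332599] -19.098172639184476 1.3144273744805914 183
rack [ 0.48693346 -0.11091975 -0.40784289] -23.367676132336015 0.44485217919224884 167
rack [ 0.48693449 -0.11091857 -0.40784409] -23.367744990484955 0.44501104293010796 167
```

View pics/rk.png

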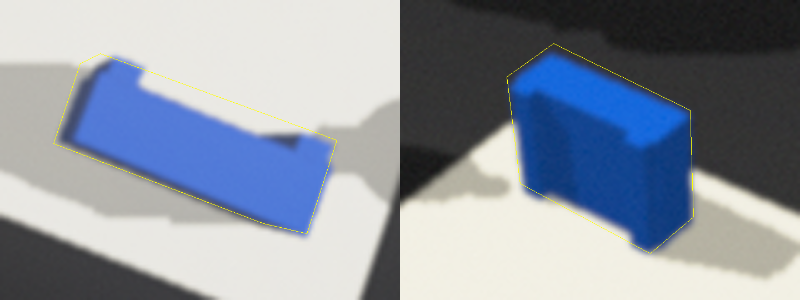

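The rack stands at about (0.490, -0.109) with yaw near -22°, and the deck yaw is near -19.9°. I'll approach behind the holes face with the jaws open and parallel to the rack.

Run:
```python
from h import *
o=bot.get_obs()
print(toolmove(o,[.434,-.0865,.247],np.radians(-22)))
```

```text
(array([ 0.  , -0.  , 40.04]), array([ 38.59, -45.84,   0.13]))
```

Request:
{"op": "carry_out", "data": {"moves": [[[0,0,10],[3.9,-4.6,0],8.54],[[0,0,20],[7.8,-9.2,0],8.54],[[0,0,30],[11.6,-13.8,0],8.54],[[0,0,40],[15.5,-18.4,0],8.54],[[0,0,40],[19.3,-23.0,0],8.54]]}}

```text
t: 1.62
eef_pos: [0.3221, -0.3616, 0.2486]
tool_rot: [0.0, 0.982, -0.191, 0.0]
contact_force: [1.2, 0.4, -0.7]
gripper_width: 1.0
```

Run:
```python
from h import *
o=bot.get_obs()
print(o["eef_pos"],toolmove(o,[.434,-.0865,.247],np.radians(-22)))
```

```text
[ 0.32205259 -0.36163501  0.24862622] (array([ 0.02, -0.06, -0.07]), array([  0.04, -29.7 ,   0.15]))
```

Request:
{"op": "carry_out", "data": {"moves": [[[0,0,0],[0,-6,0],8.54],[[0,0,0],[0,-12,0],8.54],[[0,0,0],[0,-18,0],8.54],[[0,0,0],[0,-24,0],8.54],[[0,0,0],[0,-29.7,0.2],8.54]]}}

```text
t: 2.25
eef_pos: [0.4332, -0.086, 0.2469]
tool_rot: [0.0, 0.982, -0.19, 0.001]
contact_force: [-0.1, -0.9, 0.9]
gripper_width: 0.998
```

Request:
{"op": "carry_out", "data": {"moves": [[[0,0,0],[0,0,5],8.54],[[0,0,0],[0,0,10],8.54],[[0,0,0],[0,0,15.6],8.54],[[0,0,0],[0,0,15.6],8.54]]}}

```text
t: 2.75
eef_pos: [0.4294, -0.0875, 0.0876]
tool_rot: [0.0, 0.982, -0.19, -0.004]
contact_force: [0.4, -0.2, 0.5]
gripper_width: 1.0
```

Run:
```python
from h import *
o=bot.get_obs();print(o["eef_pos"],o["contact_force"])
a=bot.read_camera("scene")[130:280,190:390];b=bot.read_camera("top")[240:390,320:520]
save("near",np.hstack([cv2.resize(x,(400,300),interpolation=2) for x in(a,b)]))
```

```text
[ 0.42939521 -0.08752788  0.08756963] [ 0.38219719 -0.15354616  0.50856392]
```

View pics/near.png

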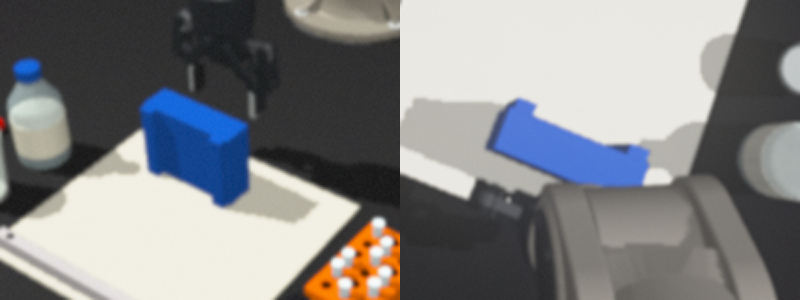

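Both views show the fingers open behind the rack's holes face, clear of it and roughly centred. Now I push slowly.

Request:
{"op": "carry_out", "data": {"moves": [[[0,0,0],[1.2,0,0],8.54],[[0,0,0],[2.0,0,0],8.54],[[0,0,0],[2.6,0,0],8.54],[[0,0,0],[3.2,0,0],8.54],[[0,0,0],[3.8,0,0],8.54]]}}

```text
t: 3.48
eef_pos: [0.4677, -0.1022, 0.0903]
tool_rot: [0.0, 0.982, -0.19, -0.0]
contact_force: [-1.2, 0.4, 1.1]
gripper_width: 0.997
```

Run:
```python
from h import *
o=bot.get_obs();print(o["eef_pos"],o["contact_force"])
a=bot.read_camera("scene")[130:280,190:390];b=bot.read_camera("top")[240:390,320:520]
save("near2",np.hstack([cv2.resize(x,(400,300),interpolation=2) for x in(a,b)]))
```

```text
[ 0.46771941 -0.10218826  0.090293  ] [-1.19143783  0.35519099  1.14302065]
```

View pics/near2.png

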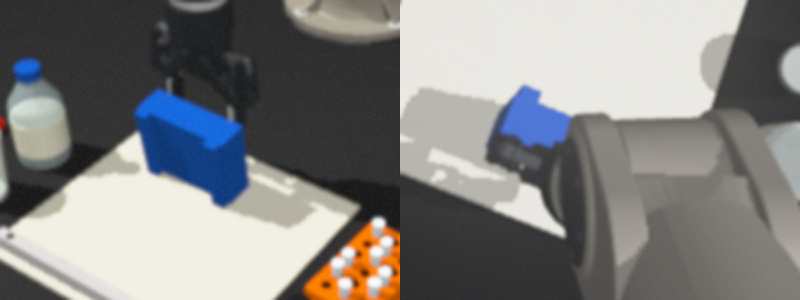

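The rack is leaning: its top edge has moved forward and its bottom corner at (215,203) has not moved. I keep pushing.

Request:
{"op": "carry_out", "data": {"moves": [[[0,0,0],[0.6,0,0],8.54],[[0,0,0],[1.2,0,0],8.54],[[0,0,0],[1.8,0,0],8.54],[[0,0,0],[2.4,0,0],8.54],[[0,0,0],[3.0,0,0],8.54]]}}

```text
t: 4.2
eef_pos: [0.496, -0.1136, 0.0903]
tool_rot: [-0.0, 0.982, -0.191, 0.0]
contact_force: [-0.1, -0.3, 0.9]
gripper_width: 1.004
```

Request:
{"op": "carry_out", "data": {"moves": [[[0,0,0],[0.6,0,0],8.54],[[0,0,0],[1.1,0,0],8.54],[[0,0,0],[1.1,0,0],8.54],[[0,0,0],[1.1,0,0],8.54]]}}

```text
t: 4.7
eef_pos: [0.5055, -0.1175, 0.0902]
tool_rot: [0.0, 0.982, -0.191, -0.0]
contact_force: [0.4, 0.1, -0.2]
gripper_width: 1.0
```

Run:
```python
from h import *
o=bot.get_obs();print(o["eef_pos"],o["contact_force"])
a=bot.read_camera("scene")[130:280,190:390];b=bot.read_camera("top")[220:370,320:520]
save("near3",np.hstack([cv2.resize(x,(400,300),interpolation=2) for x in(a,b)]))
```

```text
[ 0.50545554 -0.117459    0.09023777] [ 0.44588131  0.08201585 -0.21766665]
```

View pics/near3.png

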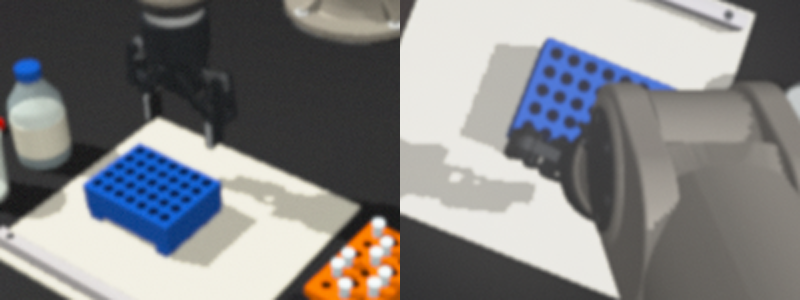

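The rack now lies on its feet with the holes up. I back off and then locate it.

Request:
{"op": "carry_out", "data": {"moves": [[[0,0,0],[-2.0,0,0],8.54],[[0,0,0],[-5.0,0,0],8.54],[[0,0,0],[-5.0,0,0],8.54]]}}

```text
t: 5.18
eef_pos: [0.457, -0.0982, 0.0901]
tool_rot: [0.0, 0.982, -0.19, -0.001]
contact_force: [0.3, -0.1, -0.8]
gripper_width: 1.002
```

```bash
cat >> h.py <<'E'
LIE=box(-.05,.05,-.065,.065,.004,.054)
def rackfit(c,x0,seed=None):
    ci=bot.camera_info(c);im=bot.read_camera(c).astype(int)
    b=((im[:,:,2]>im[:,:,0]*1.8)&(im[:,:,2]>im[:,:,1]*1.5)&(im[:,:,2]>60)).astype(np.uint8)
    b=cv2.morphologyEx(b,3,np.ones((9,9)))
    l=cv2.connectedComponents(b)[1]
    u,v=proj(ci,[x0[0],x0[1],.05])[0].round().astype(int)
    m=np.zeros((480,640),np.uint8);cv2.fillPoly(m,[cv2.convexHull(contour(l==l[v,u]))],1)
    return fit(ci,contour(m),LIE,x0)
def todeck(p): # deck frame of a world pose
    y=-.3476;d=np.array(p[:2])-[.5813,-.1054];return R.from_euler("z",-y).apply([*d,0])[:2],np.degrees(p[2]-y)
E
python3 - <<'E'
from h import *
o=bot.get_obs();print(o["eef_pos"])
for c in("scene","top"):
    x,r=rackfit(c,[.56,-.137,-.38]);print(c,x,np.degrees(x[2]),r,todeck(x))
ci=bot.camera_info("scene");im=cv2.imread("pics/scene0.png")[:,:,::-1].astype(int)
d=((im.min(2)>95)&(im.max(2)-im.min(2)<45)|((im[:,:,2]>im[:,:,0]*1.8)&(im[:,:,2]>60))).astype(np.uint8)
l=cv2.connectedComponents(d)[1];print(fit(ci,contour(l==l[235,270]),DECK,[.58,-.105,-.347]))
E
```

```text
[ 0.45698633 -0.09817587  0.09007777]
scene [ 0.56382573 -0.14049802 -0.43578476] -24.968627729945087 1.5517568392412802 (array([-0.00447331, -0.03895139]), np.float64(-5.052614771197671))
top [ 0.56747907 -0.13728847 -0.35092343] -20.106431502122472 1.6825477123422334 (array([-0.00213177, -0.03468931]), np.float64(-0.1904185433750548))
(array([ 0.58072694, -0.10499105, -0.34612213]), np.float64(0.7460170611515676))
```

Run:
```python
from h import *
print(toolmove(bot.get_obs(),[.470,-.104,.034],-.347))
```

```text
(array([-0.01, -0.06, -2.07]), array([1.13, 0.09, 5.66]))
```

Request:
{"op": "carry_out", "data": {"moves": [[[0,0,-2.1],[0,0.1,3.0],8.54],[[0,0,-2.1],[0.5,0.1,5.6],8.54],[[0,0,-2.1],[1.1,0.1,5.6],8.54],[[0,0,-2.1],[1.1,0.1,5.6],8.54]]}}

```text
t: 5.78
eef_pos: [0.4707, -0.1042, 0.035]
tool_rot: [-0.0, 0.985, -0.173, 0.001]
contact_force: [0.8, 0.5, -0.1]
gripper_width: 0.996
```

Request:
{"op": "carry_out", "data": {"moves": [[[0,0,0],[1.5,0,0],8.54],[[0,0,0],[2.5,0,0],8.54],[[0,0,0],[3.3,0,0],8.54],[[0,0,0],[4.0,0,0],8.54],[[0,0,0],[4.7,0,0],8.54]]}}

```text
t: 6.4
eef_pos: [0.5129, -0.12, 0.0341]
tool_rot: [0.0, 0.985, -0.173, -0.001]
contact_force: [-4.1, 1.1, 2.8]
gripper_width: 1.006
```

Request:
{"op": "carry_out", "data": {"moves": [[[0,0,0],[0.7,0,0],8.54],[[0,0,0],[1.5,0,0],8.54],[[0,0,0],[2.3,0,0],8.54],[[0,0,0],[3.1,0,0],8.54],[[0,0,0],[3.9,0,0],8.54]]}}

```text
t: 7.02
eef_pos: [0.5506, -0.1333, 0.0342]
tool_rot: [-0.0, 0.985, -0.172, 0.0]
contact_force: [-0.9, 0.1, -0.8]
gripper_width: 1.001
```

Run:
```python
from h import *
o=bot.get_obs();p=o["eef_pos"];print(p,o["contact_force"],todeck([p[0],p[1],0])[0])
for c in("scene",):
    x,r=rackfit(c,[.60,-.15,-.35]);print(c,x,np.degrees(x[2]),r,todeck(x))
a=bot.read_camera("scene")[150:300,170:370];b=bot.read_camera("top")[180:330,320:520]
save("near4",np.hstack([cv2.resize(x,(400,300),interpolation=2) for x in(a,b)]))
```

```text
[ 0.55055556 -0.1332545   0.03424499] [-0.92377043  0.07478866 -0.82223196] [-0.01941729 -0.03666147]
scene [ 0.60252167 -0.15389453 -0.35854122] -20.542898793045584 0.8705607854155271 (array([ 0.03647175, -0.03836522]), np.float64(-0.6268858342981659))
```

View pics/near4.png

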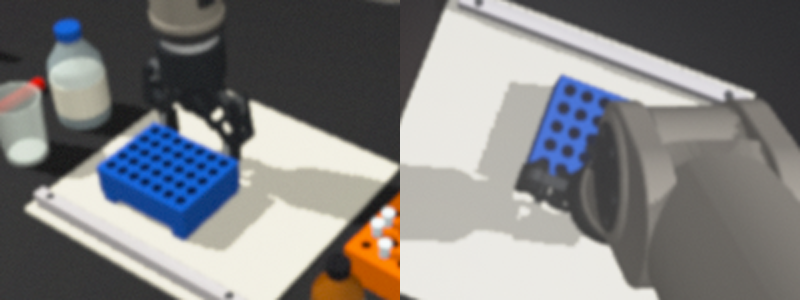

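The rack is sliding squarely, with its yaw within 1° of the rail's and about 44 mm still to go.

Request:
{"op": "carry_out", "data": {"moves": [[[0,0,0],[0.8,0,0],8.54],[[0,0,0],[1.6,0,0],8.54],[[0,0,0],[2.4,0,0],8.54],[[0,0,0],[3.0,0,0],8.54],[[0,0,0],[3.5,0,0],8.54]]}}

```text
t: 7.8
eef_pos: [0.5831, -0.145, 0.0343]
tool_rot: [-0.0, 0.985, -0.173, -0.0]
contact_force: [-0.9, 0.7, 2.0]
gripper_width: 1.001
```

Request:
{"op": "carry_out", "data": {"moves": [[[0,0,0],[0.2,0,0],8.54],[[0,0,0],[0.4,0,0],8.54],[[0,0,0],[0.4,0,0],8.54]]}}

```text
t: 8.18
eef_pos: [0.5869, -0.1464, 0.0343]
tool_rot: [0.0, 0.985, -0.172, 0.0]
contact_force: [-0.0, -0.0, 0.2]
gripper_width: 0.997
```

Request:
{"op": "carry_out", "data": {"moves": [[[0,0,0],[0.15,0,0],8.54],[[0,0,0],[0.3,0,0],8.54],[[0,0,0],[0.3,0,0],8.54]]}}

```text
t: 8.55
eef_pos: [0.5874, -0.1466, 0.0341]
tool_rot: [-0.0, 0.985, -0.172, -0.002]
contact_force: [-7.7, 2.7, 5.8]
gripper_width: 0.999
```

Run:
```python
from h import *
o=bot.get_obs();p=o["eef_pos"];print(p,o["contact_force"],todeck([p[0],p[1],0])[0])
x,r=rackfit("scene",[.64,-.165,-.35]);print(x,np.degrees(x[2]),r,todeck(x))
```

```text
[ 0.58738925 -0.14658817  0.03409561] [-7.74858455  2.6914105   5.76808106] [ 0.0197555  -0.03665057]
[ 0.63595341 -0.16765316 -0.4243623 ] -24.31416852194531 2.019668188775785 (array([ 0.07259082, -0.03991271]), np.float64(-4.398155563197892))
```

It is against the rail, at about 8 N. I'll press slightly more to seat it flush, then back off.

Request:
{"op": "carry_out", "data": {"moves": [[[0,0,0],[0.2,0,0],8.54],[[0,0,0],[0.4,0,0],8.54],[[0,0,0],[0.4,0,0],8.54]]}}

```text
t: 8.98
eef_pos: [0.5874, -0.1466, 0.0335]
tool_rot: [-0.0, 0.985, -0.172, -0.006]
contact_force: [-17.2, 6.2, 14.9]
gripper_width: 1.007
```

Request:
{"op": "carry_out", "data": {"moves": [[[0,0,0],[-0.4,0,0],8.54],[[0,0,0],[-1.5,0,0],8.54],[[0,0,0],[-4.0,0,0],8.54],[[0,0,0],[-8.0,0,0],8.54],[[0,0,0],[-12.0,0,-4],8.54]]}}

```text
t: 9.6
eef_pos: [0.4779, -0.1074, 0.0729]
tool_rot: [-0.0, 0.985, -0.172, -0.002]
contact_force: [0.3, 0.0, 0.6]
gripper_width: 0.998
```

Request:
{"op": "carry_out", "data": {"moves": [[[0,0,0],[0,0,-6],8.54],[[0,0,0],[0,0,-12],8.54],[[0,0,0],[0,5,-17],8.54],[[0,0,0],[0,10,-17],8.54],[[0,0,0],[0,16,-17],8.54]]}}

```text
t: 10.22
eef_pos: [0.4264, -0.26, 0.2461]
tool_rot: [0.001, 0.985, -0.172, 0.002]
contact_force: [0.5, -1.2, -0.4]
gripper_width: 1.002
```

Request:
{"op": "carry_out", "data": {"moves": [[[0,0,0],[0,6,0],8.54],[[0,0,0],[0,12,0],8.54],[[0,0,0],[0,18,0],8.54],[[0,0,0],[0,18,0],8.54]]}}

```text
t: 10.72
eef_pos: [0.3615, -0.4329, 0.2445]
tool_rot: [0.002, 0.984, -0.177, 0.0]
contact_force: [0.3, 0.6, -0.5]
gripper_width: 1.0
```

Run:
```python
from h import *
o=bot.get_obs();print(o["t"],o["eef_pos"],o["contact_force"])
for c in("scene","top"):
    x,r=rackfit(c,[.65,-.165,-.35]);print(c,x,np.degrees(x[2]),r,todeck(x))
a=bot.read_camera("scene")[150:330,150:390];b=bot.read_camera("top")[150:360,280:560]
save("fin",np.hstack([cv2.resize(x,(400,300),interpolation=2) for x in(a,b)]))
```

```text
10.725 [ 0.36149638 -0.43288045  0.24445922] [ 0.34634688  0.56886458 -0.50757017]
scene [ 0.63893345 -0.16798392 -0.50154617] -28.736478515368212 2.184987854609724 (array([ 0.07550529, -0.03920857]), np.float64(-8.820465556620794))
top [ 0.64800874 -0.16512136 -0.35987765] -20.619470745344916 2.117074591985126 (array([ 0.08306271, -0.03342578]), np.float64(-0.7034577865975007))
```

View pics/fin.png

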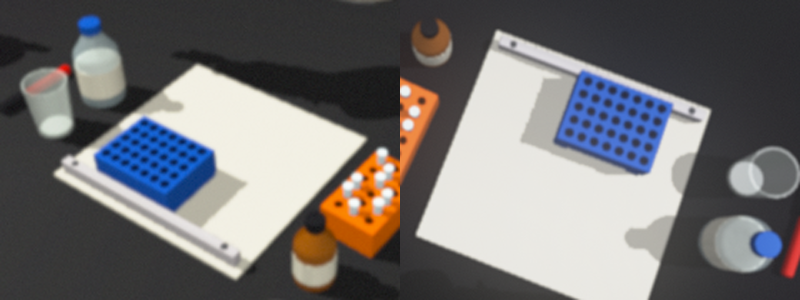

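The final picture shows the rack on its feet against the rail. I'll make one numeric check of the edge angles.

Run:
```python
from h import *
for c in("top","scene"):
    ci=bot.camera_info(c);im=bot.read_camera(c).astype(int)
    Rz=R.from_euler("z",-.347).as_matrix()
    def W(x,y,z): return Rz@np.array([x,y,0])+[.581,-.105,z]
    def edge(xd,z,y0,y1,f,s=.012):
        P=[]
        for y in np.linspace(y0,y1,25):
            xs=np.linspace(xd-s,xd+s,97);uv=proj(ci,[W(x,y,z) for x in xs]).astype(np.float32)
            g=cv2.remap(f.astype(np.float32),uv[:,:1],uv[:,1:],1)[:,0]
            P.append((y,xs[np.argmax(np.abs(np.gradient(cv2.blur(g[:,None],(1,9))[:,0])))]))
        P=np.array(P);k=np.polyfit(*P.T,1);k=np.polyfit(*P[np.abs(P[:,1]-np.polyval(k,P[:,0]))<.003].T,1)
        return "deg %.2f x(-.037) %.4f"%(np.degrees(-np.arctan(k[0])),np.polyval(k,-.037))
    B=im[:,:,2]-im[:,:,0];G=im.sum(2)/3
    print(c,"lead top",edge(.13,.054,-.095,.02,B),"| trail top",edge(.03,.054,-.095,.02,B),"| rail back top",edge(.145,.026,-.13,.13,G,.008),"| rail front L",edge(.13,.026,.04,.14,G,.006))
```

```text
top lead top deg -0.02 x(-.037) 0.1289 | trail top deg -0.15 x(-.037) 0.0305 | rail back top deg 0.02 x(-.037) 0.1496 | rail front L deg -0.06 x(-.037) 0.1303
scene lead top deg 5.24 x(-.037) 0.1277 | trail top deg -0.05 x(-.037) 0.0330 | rail back top deg 0.02 x(-.037) 0.1465 | rail front L deg 0.64 x(-.037) 0.1323
```

The rack is parallel to the rail within about 0.15°, and its leading side is at deck x ≈ 129–130 mm against the rail face at 130. I hand in.

```bash
python3 -c "
from station import bot
print(bot.hand_in())"
```

```text
the job is handed in; nothing more can be done
None
```

I tipped the rack onto its feet by pushing high on its holes face with the open fingers. I then slid it squarely to the rail, pressed it with about 18 N sideways to seat it, and backed the arm well clear. The job is handed in, at about 11 s of the 43 s allowed; `hand_in` gives no verdict.

**Last checks:**
- **Rack:** in the final picture it lies on its feet with the holes up, against the rail.
- **Flush:** edge lines from the top camera put it within about 0.15° of the rail. Its leading side is at deck x of about 129 mm, with the rail face at about 130 mm; that 1 mm is within the camera's 2 mm calibration. When I pressed harder the fingers did not move forward, so it was seated.
- **Bystanders:** they look unmoved in the final picture, and the arm's path kept clear of them. The marker and orange rack are only partly in view there, and I did not measure any of them again.

**Checks that disagreed:** the outline fit and the leading-edge line from the scene camera came out skewed, by 9° and 5°. The rail hides the lower part of the rack from that side, so I discounted both. The trailing edge from the same camera read 0.05°, which agrees with the top camera.

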